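Hold the drying pot's bayonet cap at its vent mark

ROBOT

A 6-joint arm with a two-finger parallel gripper is mounted at the origin on the work surface. World frame = base frame: x ahead of the robot, y to its left, z up, the work surface at z = 0. Lengths are in mm, angles in degrees, forces in N, time in s.
With the tool pointing down it reaches from about 275 to 1000 mm from the base axis. Payload 8.4 kg.
Tool frame: the origin (TCP) lies midway between the tips of the shut fingers; the grasp point (between the pads) lies 19 mm behind it (env.grip_point_offset is the distance from the TCP to the grasp point, in mm); z points along the fingers, y is the line along which they close (so a half turn about z gives the same grasp; the last joint's range is limited). The gripper opens to 85 mm and grips with 20 to 120 N. Pads are 22 mm wide; open, the fingers measure 114 mm over their backs; the gripper's body (76 mm by 85 mm) begins 54 mm behind the grasp point. The pads swing forward as they close: fully open they stand 13 mm farther back than shut.
Start: joints at [-64.08, 20.225, 93.587, -0, 66.188, -0.138], TCP at [274.551, -561.471, 231.281] pointing down, gripper open.
Joint ranges: [-150.9, 150.9], [-52.94, 120.26], [3.33, 152.33], [-74.26, 254.26], [0, 154.13], [-172.89, 172.89]. Speed limits (degrees/s): [127.2, 127.2, 159.86, 180, 180, 180].

INTERFACE

Orientations are given as a 3x3 rotation matrix whose columns are the frame's x, y, z axes.
In Python, from station import state, camera, workorder, env gives the robot as it stands.
- The arm moves only by the tool apply_moves, never from a script. Its argument "rows" is a list of rows, each an object with "translation": the shift along the tool's x, y, z each as a share of 30 mm, from -1 to 1, a list of three; "rotation": the turn, a rotation vector about the tool's x, y, z each as a share of 0.08 rad, from -1 to 1, a list of three; "hand": the opening, from 0 (shut) to 1 (fully open). A call has 1 to 20 rows; each row shifts and turns the commanded pose from where the row before left it, along the tool's axes as they then stand; what a row does not reach is not made up. A row lasts 1/8 s, in which the tool goes at most 62.5 mm and 10.7 degrees, less where a joint would pass 70% of its speed; a pose out of reach is approached as far as the arm can. A call with a number of a shift or a turn outside -1 to 1 is refused whole. A call with a gripper value outside its range is refused whole. The fingers move at their own pace and stop on an object; the grip force is fixed at half the most. Time passes only in rows, so rows that do not move let the fingers close. It gives the time, the measured TCP pose, the force, the opening and the grip force at its end, in the units of the state.
- state(): the state, without advancing time (a new reading comes with each control period).
- camera(name): name is "scene" or "top" or "wrist"; returns a dict with "color" (420x560x3 uint8, red, green, blue), "fx", "fy", "cx", "cy" (pixels), "rvec" (rotation vector, rad) and "tvec" (3), from world to camera coordinates, as OpenCV has them; the wrist camera has in their place "mount" (4x4, takes a point from camera to tool coordinates, whose origin is the TCP and whose axes are the flange's). Camera axes: x right, y down, z forward; pixel columns grow to the right and rows downward; lengths in mm; the calibration is good to about 2 mm. The wrist camera is an equidistant fisheye: a pixel r from the principal point sees the ray r / f radians off the axis. A picture is of the moment at which its call begins: read the wrist's pose just before it. There is no depth.
- workorder.close_job(): hands the job in; it is judged then, once.
The state is a dict: "clock": time; "joints": joint angles; "joint_velocities": joint speeds; "joint_torque": joint torques, N m; "tcp_pos": TCP position; "ee_rot": TCP orientation; "ft_force": force on the tool from outside, world axes, zero at the start; "ft_torque": the same for the moment, N m; "finger_gap": opening from 0.0 (shut) to 1.0 (fully open); "gripper_force": force on a finger pad.
Only numpy, scipy, OpenCV 4.12 (cv2) and the standard library are available. Lean on these libraries where they do the work, as an engineer would, in place of code of your own. Each camera call takes 0.05 s, during which the arm holds its last target. There are 200 camera calls.

TASK

Fit the loose bayonet cap on the blue drying pot on the test counter: drop its two brass lugs through the two gaps in the rim until it sits fully home, then twist it clockwise (seen from above) to halfway, with its white pointers at the green marks, where the pot vents. Do not go on to the red marks where it clicks locked; the cap springs back if let go, so finish still gripping it there. Leave the bowl, jack, brass ring and weight where they are.

Things in the scene. Friction and masses are not known exactly. Their poses are not given: they have to be found in the camera images.
- cap: Loose bayonet cap, about 0.2 kg: black disc, 64 mm across, 15 mm thick; two brass lugs at its own +x and -x, out to 42 mm from the axis, 14 mm wide, 7 mm thick, flush with the underside. Orange grip bar on top, 50 mm along x, 16 mm along y, 15 to 57 mm above the underside; white pointers at its ends. Origin: centre of underside, z up. Starts upright on the counter. Same after half a turn.
- pot: Blue drying pot fixed to the counter, 104 mm across, 80 mm high. Origin: centre of underside, z up. Aluminium lip on its mouth, 5 mm thick, inner diameter 70 mm, with two 20 mm gaps at its own +x and -x (white tabs outside): lugs enter there, cap's x along pot's x, either way round. Seen from above, green marks are 45 degrees clockwise of the gaps, red marks 90 degrees.
- pot_mouth (a point): Centre of the pot's mouth, at the level of the lip's top, 80 mm above the counter; axes as the pot's.
- collar_top (a point): Centre of the top face of the spring collar in the pot, 15 mm below the lip's top: the cap's underside rests on it when fully home (cap's disc top level with the lip's top). Axes turn with the collar and equal the pot's at collar 0. Four brass dogs on it, 6 mm high, 3 mm to either side of each lug, are pushed round by the lugs.
- collar (a joint): Turn of the collar in rad, 0 at rest (lugs enter), growing clockwise seen from above, to 1.6. The cap drives it after about 0.08 of free play, so it reads about 0.7 when the cap has turned 45 degrees. A spring turns it back to 0 when let go (about 0.1 N m at halfway). The lugs meet sprung catches from about 0.95 and click past them at about 1.3.
- bowl: Black lignum bowl standing on the counter, 120 mm in diameter, 104 mm high, 1.4 kg; origin at the centre of its underside. Leave alone.
- ring: Brass centring ring lying on the counter, outer diameter 80 mm, bore 48 mm, 12 mm high, carrying the jack; origin at the centre of its underside. Leave alone.
- jack_center (a point): Centre of the chipped white porcelain jack, a ball 63 mm in diameter lying in the brass ring. Leave alone.
- weight: Cast iron weight with a knob on top, 60 mm in diameter, 74 mm high; origin at the centre of its underside. Leave alone.
Things that resemble listed ones, but are neither listed nor needed, are in the scene too. Of the things that look like the cap, the middle-sized one is meant.

How it is judged (in metres and radians):
On the way:
1. the cap sits fully home in the pot with its lugs through the gaps, the collar still at rest (z of cap in the frame of collar_top between -0.004 and 0.003 m and horizontal distance between cap and pot below 0.006 m and angle between the x axis of cap and the x axis of pot, either way round below 0.2 rad and value of joint collar below 0.2 rad), for 0.05 s.
At the end, for the whole second after the job is handed in: Cap in the pot, underside within 4.5 mm of the collar, centred within 6 mm, tilt under 0.1 rad, turned clockwise 45 degrees (tolerance 11) from the gaps with the collar turned along (0.4 to 1.05 rad) and still, fingers gripping the cap with over 2 N (z of cap in the frame of collar_top between -0.004 and 0.0045 m and horizontal distance between cap and pot below 0.006 m and angle between cap's own z axis and vertical below 0.1 rad and angle between the x axis of cap and the x axis of pot, either way round between 0.595 and 0.975 rad and value of joint collar between 0.4 and 1.05 rad and angle between the x axis of cap and the x axis of collar_top, either way round below 0.2 rad and velocity of joint collar between -0.1 and 0.1 rad/s and contact force between the fingers and cap above 2 N); the arm keeps its last pose, push and grip.
It fails at once if the collar is turned on to the lock click (value of joint collar above 1.2 rad).
It fails at once if the bowl, ring, jack or weight is shifted by more than 30 mm (distance of any of bowl, ring, jack_center, weight from where it was at the start of the episode above 0.03 m).
It also fails if it takes over 38 s, if anything falls off the work surface, if the arm or the gripper's body presses on something with over 40 N, if the wrist force passes 120 N, or if a joint passes its speed limit or range.

## Working session

There is one attempt and no reset: what is moved stays moved. The work goes in short steps, Python scripts to look and compute and a tool call to move; the robot and the scene stay as the last step left them, time stands still between calls to the robot, and variables do not carry over. Pictures are saved under pics/ and viewed, at most 10 in all, crops included, and the job is handed in when it is done.

Besides the shell and the picture viewer there is one more tool, called after "Request:" as name(argument=value, ...) on one line, values as JSON. apply_moves: Moves the arm, as the interface text tells. Shift numbers are shares of 30 mm and turn numbers shares of 0.08 rad, none past 1 either way. Its arguments: {"type":"object","properties":{"rows":{"type":"array"}},"required":["rows"]}

```bash
mkdir -p pics; cat > h.py <<'E'
import numpy as np, cv2
from station import state, camera, workorder, env
def ray(c,uv):
    R=cv2.Rodrigues(np.array(c["rvec"],float))[0]; t=np.array(c["tvec"],float).ravel()
    d=R.T@np.array([(uv[0]-c["cx"])/c["fx"],(uv[1]-c["cy"])/c["fy"],1.]); return -R.T@t,d
def at_z(c,uv,z):
    o,d=ray(c,uv); return o+d*(z-o[2])/d[2]
def wray(c,s,uv):
    a=np.array([uv[0]-c["cx"],uv[1]-c["cy"]]); r=np.hypot(*a); th=r/c["fx"]
    d=np.r_[np.sin(th)*a/max(r,1e-9),np.cos(th)]; M=np.array(c["mount"]); R=np.array(s["ee_rot"]); 
    return R@M[:3,3]+np.array(s["tcp_pos"]),R@M[:3,:3]@d
def wat_z(c,s,uv,z):
    o,d=wray(c,s,uv); return o+d*(z-o[2])/d[2]
def save(c,n): cv2.imwrite("pics/"+n,c["color"][:,:,::-1])
E
python3 - <<'E'
from h import *
import pickle
s=state(); print(s)
cs={n:camera(n) for n in("scene","top","wrist")}
pickle.dump((s,cs),open("c0.pkl","wb"))
for n in("scene","top"): save(cs[n],n+"0.png")
for n in cs: print(n,{k:v for k,v in cs[n].items() if k!="color"})
E
```

```text
{'clock': 0.0, 'joints': array([-6.40800047e+01,  2.02623924e+01,  9.36294252e+01,  3.23983593e-03,
        6.61874792e+01, -1.38031462e-01]), 'joint_velocities': array([ 0.01405957,  0.07165123,  0.00405298, -0.07213653,  0.02661706,
       -0.04747112]), 'joint_torque': array([ 1.62661243e-03, -6.05239391e+01, -3.42075098e+01,  4.11773053e-04,
        9.22685053e-03, -4.30575665e-05]), 'tcp_pos': array([ 274.35309703, -561.03430098,  230.56009862]), 'ee_rot': array([[ 8.98359681e-01,  4.39260255e-01, -5.58435723e-04],
       [ 4.39260607e-01, -8.98358789e-01,  1.26738114e-03],
       [ 5.50345216e-05, -1.38386293e-03, -9.99999041e-01]]), 'ft_force': array([ 0.42690586, -0.32708835,  0.04220823]), 'ft_torque': array([ 0.01810272,  0.04033743, -0.00717217]), 'gripper_force': 0.0, 'finger_gap': 0.999188665431077}
scene {'fx': 486.1503672802033, 'fy': 486.1503672802033, 'cx': 274.8874255054591, 'cy': 208.04148494849687, 'rvec': array([ 1.11193012,  2.36262563, -1.04241636]), 'tvec': array([ 342.93859381, -240.54637403, 1798.64859754])}
top {'fx': 464.5467146900162, 'fy': 464.5467146900162, 'cx': 281.8219871504564, 'cy': 209.4006874773839, 'rvec': array([ 2.12966885, -2.08897947,  0.19107503]), 'tvec': array([   4.29472363,  555.31195715, 1018.43976109])}
wrist {'fx': 325.19226210127806, 'fy': 325.19226210127806, 'cx': 278.53052004488393, 'cy': 204.5967857561329, 'mount': array([[-3.62385778e-05, -9.64318786e-01, -2.64743797e-01,
         6.74254686e+01],
       [ 9.99999774e-01,  1.42703047e-04, -6.56671849e-04,
        -1.31096942e+00],
       [ 6.71020746e-04, -2.64743761e-01,  9.64318563e-01,
        -1.42955229e+02],
       [ 0.00000000e+00,  0.00000000e+00,  0.00000000e+00,
         1.00000000e+00]])}
```

View pics/top0.png

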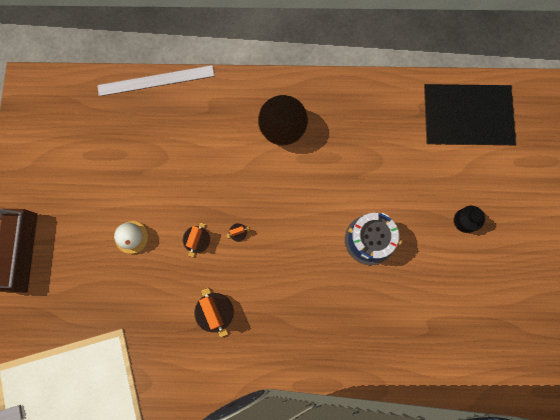

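View pics/scene0.png

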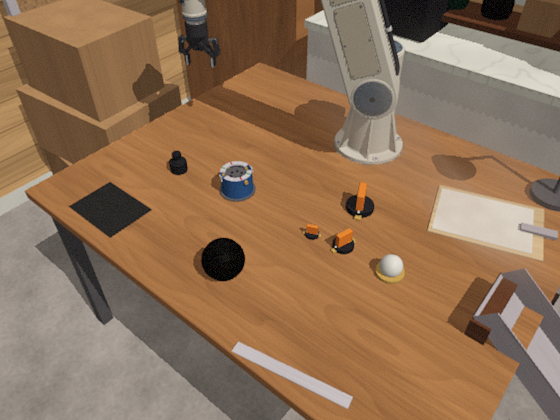

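Top picture: three things look like the cap: the large one at (213,312), the middle one at (196,239) and the small one at (237,232). I choose the middle one. The pot is at (374,238), the jack in its ring at (131,237), the weight at (469,219) and the bowl at (283,120). Next is a close crop of the cap and pot.

```bash
python3 - <<'E'
from h import *
import pickle
s,cs=pickle.load(open("c0.pkl","rb")); c=cs["top"]; im=c["color"][:,:,::-1]
a=cv2.resize(im[205:275,164:234],(400,400),interpolation=cv2.INTER_CUBIC)
b=cv2.resize(im[203:273,340:410],(400,400),interpolation=cv2.INTER_CUBIC)
cv2.imwrite("pics/crop1.png",np.hstack([a,b]))
print("cam",ray(c,(280,210)))
for n,uv,z in [("cap",(196,239),15),("large",(213,312),15),("small",(237,232),10),("pot",(376,236),80),("jack",(130,237),40),("weight",(469,219),37),("bowl",(283,120),52)]: print(n,at_z(c,uv,z).round())
# black disc extents/orange pca
hsv=cv2.cvtColor(im,cv2.COLOR_BGR2HSV)
o=cv2.inRange(hsv,(5,180,150),(14,255,255))
n,l,st,ce=cv2.connectedComponentsWithStats(o)
for i in range(1,n):
    if st[i,4]>30: print(st[i],ce[i],cv2.minAreaRect(np.argwhere(l==i)[:,::-1].astype(np.float32)))
E
```

```text
cam (array([ 344.06609719,   -5.68360927, 1107.78859839]), array([ 0.1952278 ,  0.02316707, -0.98049296]))
cap [488. 218.  15.]
large [319. 169.  15.]
small [507. 122.  10.]
pot [ 494. -196.   80.]
jack [486. 368.  40.]
weight [ 544. -421.   37.]
bowl [776.  17.  52.]
[186 226  13  22 153] [191.8627451  236.53594771] ((191.8500213623047, 236.4499969482422), (6.9570112228393555, 21.819719314575195), 18.434947967529297)
[229 226  15   9  62] [236.09677419 230.0483871 ] ((236.18975830078125, 230.02191162109375), (4.271788597106934, 14.18233585357666), 70.01689147949219)
[198 297  22  32 320] [208.76875  312.615625] ((208.77294921875, 312.64825439453125), (31.772167205810547, 10.040975570678711), 67.16634368896484)
```

View pics/crop1.png

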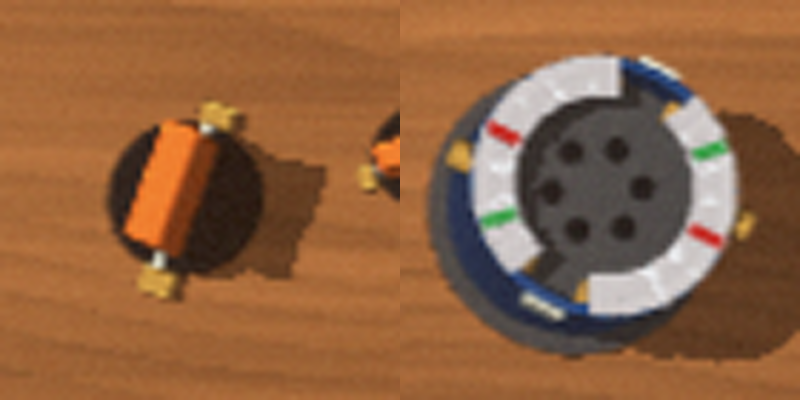

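The crop confirms the middle cap: about 27 px, or 64 mm, across. Its lugs are at crop (222,115) and (160,282). The pot's gaps and white tabs are at crop (660,68) and (542,306), with the green marks clockwise of them.

```bash
python3 - <<'E'
from h import *
import pickle
s,cs=pickle.load(open("c0.pkl","rb")); c=cs["top"]
k=400/70
A=[at_z(c,(164+u/k,205+v/k),z) for u,v,z in [(222,115,7),(160,282,7)]]
B=[at_z(c,(340+(u-400)/k,203+v/k),z) for u,v,z in [(660,68,78),(542,306,78),(604,185,80)]]
ang=lambda p,q:np.degrees(np.arctan2(*(q-p)[1::-1]))
print("cap",np.mean(A,0),ang(*A)%180,np.linalg.norm(A[1]-A[0]));print("pot",B[2],(B[0]+B[1])/2,ang(B[0],B[1])%180)
R=np.array(s["ee_rot"]);print("tool delta to cap",R.T@(np.mean(A,0)[:3]-np.array(s["tcp_pos"])), "psi",np.degrees(np.arctan2(R[1,0],R[0,0])))
E
```

```text
cap [487.4171328  216.27408623   7.        ] 162.71375200647768 74.17853560087784
pot [ 494.93431254 -195.56514584   80.        ] [ 494.82207672 -194.9565159    78.        ] 153.26000755660615
tool delta to cap [ 532.83678935 -604.40188196  224.42604763] psi 26.05671448672149
```

Request:
apply_moves(rows=[{"translation": [0.89,-1,0.13],"rotation": [0,0,0],"hand": 1},{"translation": [0.89,-1,0.13],"rotation": [0,0,0],"hand": 1},{"translation": [0.89,-1,0.13],"rotation": [0,0,0],"hand": 1},{"translation": [0.89,-1,0.13],"rotation": [0,0,0],"hand": 1},{"translation": [0.89,-1,0.13],"rotation": [0,0,0],"hand": 1},{"translation": [0.89,-1,0.13],"rotation": [0,0,0],"hand": 1},{"translation": [0.89,-1,0.13],"rotation": [0,0,0],"hand": 1},{"translation": [0.89,-1,0.13],"rotation": [0,0,0],"hand": 1},{"translation": [0.89,-1,0.13],"rotation": [0,0,0],"hand": 1},{"translation": [0.89,-1,0.13],"rotation": [0,0,0],"hand": 1},{"translation": [0.89,-1,0.13],"rotation": [0,0,0],"hand": 1},{"translation": [0.89,-1,0.13],"rotation": [0,0,0],"hand": 1},{"translation": [0.89,-1,0.13],"rotation": [0,0,0],"hand": 1},{"translation": [0.89,-1,0.13],"rotation": [0,0,0],"hand": 1},{"translation": [0.89,-1,0.13],"rotation": [0,0,0],"hand": 1},{"translation": [0.89,-1,0.13],"rotation": [0,0,0],"hand": 1},{"translation": [0.89,-1,0.13],"rotation": [0,0,0],"hand": 1},{"translation": [0.89,-1,0.13],"rotation": [0,0,0],"hand": 1},{"translation": [0.89,-1,0.13],"rotation": [0,0,0],"hand": 1},{"translation": [0.89,-1,0.13],"rotation": [0,0,0],"hand": 1}])

```text
clock: 2.65
tcp_pos: [490.8, 213.4, 153.0]
ee_rot: [[0.898, 0.439, -0.0], [0.439, -0.898, -0.0], [-0.0, 0.0, -1.0]]
ft_force: [0.3, 0.5, -0.4]
finger_gap: 0.999
gripper_force: 0.0
```

Request:
apply_moves(rows=[{"translation": [0,0,0],"rotation": [0,0,-1],"hand": 1},{"translation": [0,0,0],"rotation": [0,0,-1],"hand": 1},{"translation": [0,0,0],"rotation": [0,0,-1],"hand": 1},{"translation": [0,0,0],"rotation": [0,0,-1],"hand": 1},{"translation": [0,0,0],"rotation": [0,0,-1],"hand": 1},{"translation": [0,0,0],"rotation": [0,0,-1],"hand": 1},{"translation": [0,0,0],"rotation": [0,0,-1],"hand": 1},{"translation": [0,0,0],"rotation": [0,0,-1],"hand": 1},{"translation": [0,0,0],"rotation": [0,0,-1],"hand": 1},{"translation": [0,0,0],"rotation": [0,0,-1],"hand": 1},{"translation": [0,0,0],"rotation": [0,0,-1],"hand": 1},{"translation": [0,0,0],"rotation": [0,0,-1],"hand": 1},{"translation": [0,0,0],"rotation": [0,0,-1],"hand": 1},{"translation": [0,0,0],"rotation": [0,0,-1],"hand": 1},{"translation": [0,0,0],"rotation": [0,0,-1],"hand": 1}])

```text
clock: 4.53
tcp_pos: [490.6, 212.1, 153.1]
ee_rot: [[-0.087, 0.996, -0.0], [0.996, 0.087, -0.0], [-0.0, -0.0, -1.0]]
ft_force: [-0.3, -0.5, -0.1]
finger_gap: 1.0
gripper_force: 0.0
```

Request:
apply_moves(rows=[{"translation": [0,0,0],"rotation": [0,0,-1],"hand": 1},{"translation": [0,0,0],"rotation": [0,0,-1],"hand": 1},{"translation": [0,0,0],"rotation": [0,0,-1],"hand": 1},{"translation": [0,0,0],"rotation": [0,0,-1],"hand": 1},{"translation": [0,0,0],"rotation": [0,0,-1],"hand": 1},{"translation": [0,0,0],"rotation": [0,0,-1],"hand": 1},{"translation": [0,0,0],"rotation": [0,0,-1],"hand": 1},{"translation": [0,0,0],"rotation": [0,0,-1],"hand": 1},{"translation": [0,0,0],"rotation": [0,0,-1],"hand": 1},{"translation": [0,0,0],"rotation": [0,0,-1],"hand": 1},{"translation": [0,0,0],"rotation": [0,0,-1],"hand": 1},{"translation": [0,0,0],"rotation": [0,0,-1],"hand": 1},{"translation": [0,0,0],"rotation": [0,0,-1],"hand": 1},{"translation": [0,0,0],"rotation": [0,0,-1],"hand": 1},{"translation": [0,0,0],"rotation": [0,0,-0.8],"hand": 1},{"translation": [0,0,0],"rotation": [0,0,0],"hand": 1}])

```text
clock: 6.52
tcp_pos: [490.6, 212.1, 153.1]
ee_rot: [[-0.954, 0.299, -0.0], [0.299, 0.954, -0.0], [0.0, -0.0, -1.0]]
ft_force: [0.7, -0.8, -0.0]
finger_gap: 0.997
gripper_force: 0.0
```

```bash
python3 - <<'E'
from h import *
import pickle
s=state(); c=camera("wrist"); pickle.dump((s,c),open("w1.pkl","wb")); print(s["clock"],s["tcp_pos"],s["ee_rot"],s["joints"])
im=c["color"][:,:,::-1]
cv2.imwrite("pics/w1.png",cv2.resize(im,(800,600),interpolation=cv2.INTER_CUBIC))
E
```

```text
6.525 [490.5713604  212.0895415  153.12987012] [[-9.54379059e-01  2.98597572e-01 -3.17739876e-04]
 [ 2.98597620e-01  9.54379090e-01 -1.16244904e-04]
 [ 2.68533848e-04 -2.05818073e-04 -9.99999943e-01]] [ 2.32188740e+01  1.75151157e+01  1.08808949e+02  1.31085746e-03
  5.36952917e+01 -4.94085109e+01]
```

View pics/w1.png

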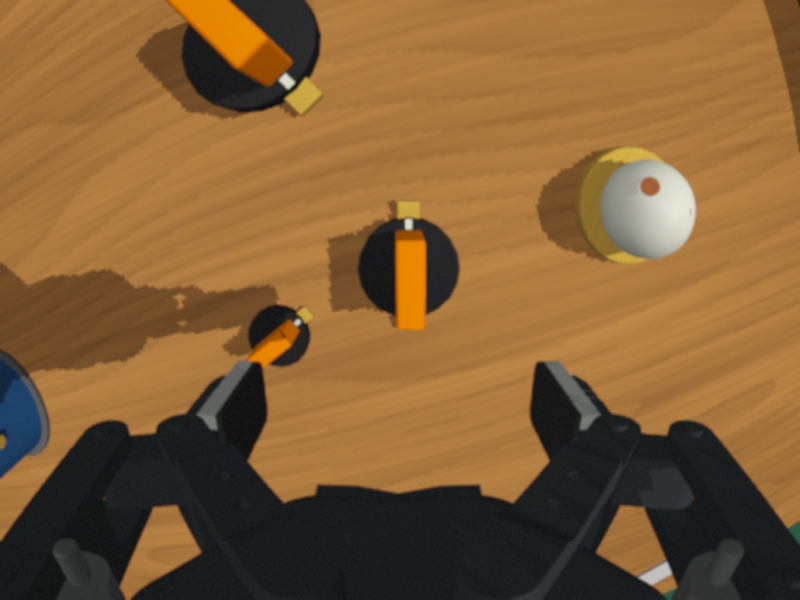

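The wrist picture shows the cap's disc centre at (409,268) of 800x600, its near lug at (408,209), and the bar top from (410,238) to (411,329), nearly in line with the tool.

```bash
python3 - <<'E'
from h import *
import pickle
s,c=pickle.load(open("w1.pkl","rb")); k=800/560; R=np.array(s["ee_rot"]); t=np.array(s["tcp_pos"])
for n,u,v,z in [("discL",358,268,15),("discR",459,268,15),("discT",409,217,15),("discB",409,318,15),("lug",408,202,7),("lugw",397,209,7),("lugw",419,209,7),("barnearL",395,239,57),("barnearR",424,239,57),("barfarL",398,329,57),("barfarR",425,329,57),("jack",645,208,38)]:
    p=wat_z(c,s,(u/k,v/k),z); print(n,p.round(1),(R.T@(p-t)).round(1))
E
```

```text
discL [477.7 191.6  15. ] [  6.1 -23.4 138.1]
discR [496.4 251.6  15. ] [  6.2  39.5 138.1]
discT [456.9 231.1  15. ] [ 37.8   8.1 138.1]
discB [518.4 212.3  15. ] [-26.5   8.5 138.1]
lug [448.6 233.2   7. ] [ 46.3   7.7 146.1]
lugw [450.7 225.4   7. ] [ 41.9   0.9 146.1]
lugw [454.8 238.5   7. ] [ 42.   14.5 146.1]
barnearL [461.2 221.1  57. ] [30.7 -0.1 96.1]
barnearR [465.7 235.5  57. ] [30.7 15.  96.1]
barfarL [508.9 207.8  57. ] [-18.8   1.4  96.1]
barfarR [513.4 221.9  57. ] [-18.8  16.2  96.1]
jack [488.2 372.6  38. ] [ 50.2 152.5 115.1]
```

Request:
apply_moves(rows=[{"translation": [0.19,0.27,0.2],"rotation": [0,0,-0.24],"hand": 1},{"translation": [0,0,0.9],"rotation": [0,0,0],"hand": 1},{"translation": [0,0,1],"rotation": [0,0,0],"hand": 1},{"translation": [0,0,1],"rotation": [0,0,0],"hand": 1},{"translation": [0,0,0.8],"rotation": [0,0,0],"hand": 1},{"translation": [0,0,0.43],"rotation": [0,0,0],"hand": 1},{"translation": [0,0,0],"rotation": [0,0,0],"hand": 0},{"translation": [0,0,0],"rotation": [0,0,0],"hand": 0},{"translation": [0,0,0],"rotation": [0,0,0],"hand": 0},{"translation": [0,0,0],"rotation": [0,0,0],"hand": 0},{"translation": [0,0,0],"rotation": [0,0,0],"hand": 0},{"translation": [0,0,0],"rotation": [0,0,0],"hand": 0}])

```text
clock: 8.07
tcp_pos: [488.3, 221.8, 24.2]
ee_rot: [[-0.96, 0.28, 0.001], [0.28, 0.96, 0.001], [-0.001, 0.001, -1.0]]
ft_force: [-0.9, 0.0, 6.4]
finger_gap: 0.178
gripper_force: 59.8
```

Request:
apply_moves(rows=[{"translation": [0,0,-0.4],"rotation": [0,0,0],"hand": 0},{"translation": [0,0,-0.9],"rotation": [0,0,0],"hand": 0},{"translation": [0,0,-1],"rotation": [0,0,0],"hand": 0},{"translation": [0,0,-1],"rotation": [0,0,0],"hand": 0},{"translation": [-0.2,-0.5,-1],"rotation": [0,0,0],"hand": 0},{"translation": [-0.48,-1,0],"rotation": [0,0,0],"hand": 0},{"translation": [-0.48,-1,0],"rotation": [0,0,0],"hand": 0},{"translation": [-0.48,-1,0],"rotation": [0,0,0],"hand": 0},{"translation": [-0.48,-1,0],"rotation": [0,0,0],"hand": 0},{"translation": [-0.48,-1,0],"rotation": [0,0,0],"hand": 0},{"translation": [-0.48,-1,0],"rotation": [0,0,0],"hand": 0},{"translation": [-0.48,-1,0],"rotation": [0,0,0],"hand": 0},{"translation": [-0.48,-1,0],"rotation": [0,0,0],"hand": 0},{"translation": [-0.48,-1,0],"rotation": [0,0,0],"hand": 0},{"translation": [-0.48,-1,0],"rotation": [0,0,0],"hand": 0},{"translation": [-0.48,-1,0],"rotation": [0,0,0],"hand": 0},{"translation": [-0.48,-1,0],"rotation": [0,0,0],"hand": 0},{"translation": [-0.3,-0.5,0],"rotation": [0,0,0],"hand": 0}])

```text
clock: 10.32
tcp_pos: [558.8, -206.8, 152.8]
ee_rot: [[-0.96, 0.281, 0.0], [0.281, 0.96, -0.0], [-0.0, -0.0, -1.0]]
ft_force: [0.0, 0.2, -1.7]
finger_gap: 0.181
gripper_force: 58.8
```

Request:
apply_moves(rows=[{"translation": [0,0,0],"rotation": [0,0,1],"hand": 0},{"translation": [0,0,0],"rotation": [0,0,1],"hand": 0},{"translation": [0,0,0],"rotation": [0,0,0.27],"hand": 0},{"translation": [0,0,0],"rotation": [0,0,0],"hand": 0}])

```text
clock: 10.82
tcp_pos: [558.8, -205.1, 152.5]
ee_rot: [[-0.894, 0.447, -0.0], [0.447, 0.894, 0.0], [0.0, 0.0, -1.0]]
ft_force: [-0.7, -0.2, -2.7]
finger_gap: 0.18
gripper_force: 58.8
```

```bash
python3 - <<'E'
from h import *
import pickle
s=state(); c=camera("wrist"); pickle.dump((s,c),open("w2.pkl","wb")); print(s["clock"],s["tcp_pos"],s["ee_rot"],s["ft_force"])
im=c["color"][:,:,::-1]
cv2.imwrite("pics/w2.png",cv2.resize(im,(800,600),interpolation=cv2.INTER_CUBIC))
E
```

```text
10.825 [ 558.81780909 -205.06224665  152.50103746] [[-8.94382761e-01  4.47302440e-01 -5.92458905e-05]
 [ 4.47302430e-01  8.94382759e-01  1.27123302e-04]
 [ 1.09851066e-04  8.71960592e-05 -9.99999990e-01]] [-0.7109658  -0.22973601 -2.70176093]
```

View pics/w2.png

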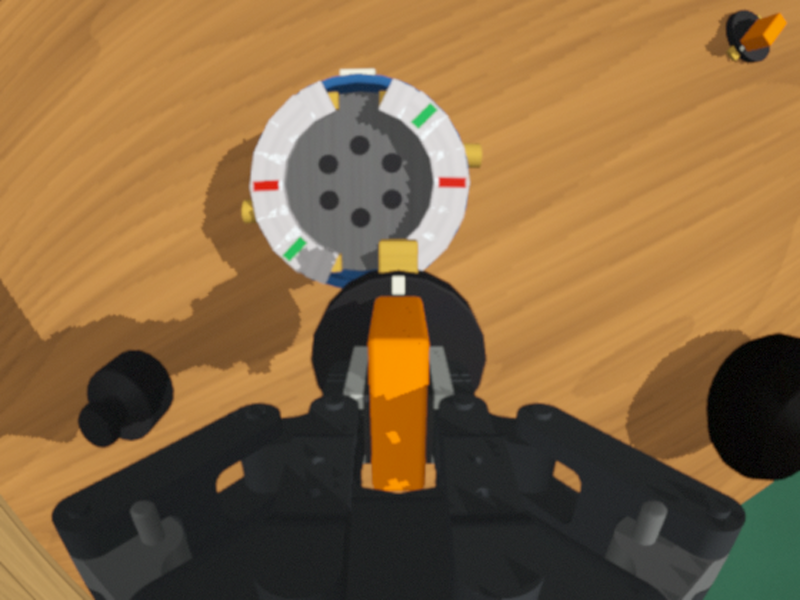

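The pot is clear in view. The red marks are at (266,186) and (452,183), the green marks at (424,116) and (295,249), and the held cap's lug is at (398,257) with its disc spanning x 312–486. I'll compute the offsets from these.

```bash
python3 - <<'E'
from h import *
import pickle
s,c=pickle.load(open("w2.pkl","rb")); k=800/560; R=np.array(s["ee_rot"]); t=np.array(s["tcp_pos"])
f=lambda u,v,z:(R.T@(wat_z(c,s,(u/k,v/k),z)-t))[:2]
r1,r2,g1,g2=f(452.5,183,80),f(265.5,185.5,80),f(424.5,116,80),f(295,249,80)
iL,iR=f(285,182,80),f(434,182,80)
print("centre red",(r1+r2)/2,"green",(g1+g2)/2,"inner LR",iL,iR,"r",np.linalg.norm(r1-r2)/2)
a=lambda d:np.degrees(np.arctan2(d[1],d[0]))
print("pot x from red (tool deg)",a(r1-r2)-90,"green",a(g1-g2)-45)
print("pot world",(R@np.r_[(r1+r2+g1+g2)/4,0]+t))
h=t[2]-24.2
print("lug L,R,tip",f(379,255,h+7),f(418,255,h+7),f(398,240,h+7)," disc L,R",f(312,352,h+15),f(486,352,h+15))
E
```

```text
centre red [ 61.02224307 -17.41602906] green [ 61.11159149 -17.27517274] inner LR [ 62.2865682  -51.65001315] [61.3649596  17.87267517] r 43.879317496050184
pot x from red (tool deg) -0.010596575858869528 green -0.2796377928089626
pot world [ 496.44188137 -193.26047254  152.50623326]
lug L,R,tip [37.42663661 -5.41434945] [37.42543347  8.26419659] [42.74480377  1.24907343]  disc L,R [  3.88217697 -29.56901212] [ 3.84914723 32.80215901]
```

Request:
apply_moves(rows=[{"translation": [0.4,-0.12,0],"rotation": [0,0,0],"hand": 0},{"translation": [0.7,-0.2,0],"rotation": [0,0,0],"hand": 0},{"translation": [0.6,-0.18,0],"rotation": [0,0,0],"hand": 0},{"translation": [0.31,-0.1,0.3],"rotation": [0,0,0],"hand": 0},{"translation": [0,0,0.6],"rotation": [0,0,0],"hand": 0},{"translation": [0,0,0.5],"rotation": [0,0,0],"hand": 0},{"translation": [0,0,0],"rotation": [0,0,0],"hand": 0},{"translation": [0,0,0],"rotation": [0,0,0],"hand": 0}])

```text
clock: 11.88
tcp_pos: [497.2, -194.6, 110.5]
ee_rot: [[-0.894, 0.448, 0.0], [0.448, 0.894, -0.0], [-0.0, 0.0, -1.0]]
ft_force: [-0.4, -0.5, -2.3]
finger_gap: 0.177
gripper_force: 58.8
```

```bash
python3 - <<'E'
from h import *
import pickle
s=state(); c=camera("wrist"); print(s["clock"],s["tcp_pos"],s["ft_force"]); pickle.dump((s,c),open("w3.pkl","wb"))
t=camera("top"); pickle.dump(t,open("t3.pkl","wb"))
im=c["color"][100:300,140:400,::-1]
a=cv2.resize(im,(780,600),interpolation=cv2.INTER_CUBIC)
cv2.imwrite("pics/w3.png",a)
E
```

```text
11.875 [ 497.18451721 -194.55605069  110.47934596] [-0.37008718 -0.54161345 -2.34916074]
```

View pics/w3.png

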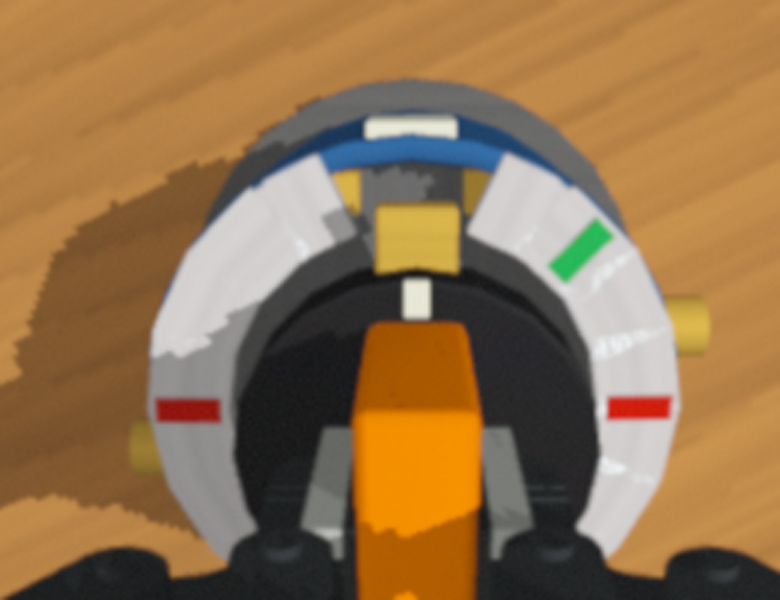

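The crop shows the lug at (418,240) facing the gap, which is centred at about x=412, and the red marks at y≈409. The cap looks about 0.7 mm off in tool y. I'll check x the same way.

```bash
python3 - <<'E'
from h import *
import pickle
s,c=pickle.load(open("w3.pkl","rb")); R=np.array(s["ee_rot"]); t=np.array(s["tcp_pos"])
f=lambda u,v,z:(R.T@(wat_z(c,s,(u/3+140,v/3+100),z)-t))[:2]
h=t[2]-24.2
print("red",f(188,410.5,80),f(639,407.5,80),"lug tip",f(418,205,h+7),"lug sides",f(376,235,h+7),f(460,235,h+7),"gap corners inner",f(356,233,80),f(468,233,80),"outer",f(322,154,80),f(505,154,80))
E
```

```text
red [  0.80653934 -42.87738405] [ 1.4206873  44.43997178] lug tip [42.57954582  1.61274818] lug sides [37.51462902 -5.39775849] [37.51448778  8.62976374] gap corners inner [35.38269468 -9.55757156] [35.37558049 10.69725153] outer [ 49.80183178 -15.4813686 ] [49.79097358 17.17431156]
```

Request:
apply_moves(rows=[{"translation": [0.017,-0.02,0],"rotation": [0,0,0],"hand": 0},{"translation": [0,0,0.15],"rotation": [0,0,0],"hand": 0},{"translation": [0,0,0.15],"rotation": [0,0,0],"hand": 0},{"translation": [0,0,0.15],"rotation": [0,0,0],"hand": 0},{"translation": [0,0,0.12],"rotation": [0,0,0],"hand": 0},{"translation": [0,0,0.1],"rotation": [0,0,0],"hand": 0},{"translation": [0,0,0],"rotation": [0,0,0],"hand": 0},{"translation": [0,0,0],"rotation": [0,0,0],"hand": 0}])

```text
clock: 12.98
tcp_pos: [496.2, -194.8, 90.4]
ee_rot: [[-0.894, 0.449, 0.0], [0.449, 0.894, -0.0], [-0.0, -0.0, -1.0]]
ft_force: [-0.2, -0.4, -2.2]
finger_gap: 0.181
gripper_force: 58.8
```

Request:
apply_moves(rows=[{"translation": [0,0,0.03],"rotation": [0,0,0],"hand": 0},{"translation": [0,0,0.02],"rotation": [0,0,0],"hand": 0},{"translation": [0,0,0],"rotation": [0,0,0],"hand": 0}])

```text
clock: 13.35
tcp_pos: [496.3, -194.8, 89.2]
ee_rot: [[-0.894, 0.449, 0.0], [0.449, 0.894, -0.0], [-0.0, 0.0, -1.0]]
ft_force: [-2.2, 0.8, 3.8]
finger_gap: 0.179
gripper_force: 59.8
```

Request:
apply_moves(rows=[{"translation": [0,0,-0.01],"rotation": [0,0,0.4],"hand": 0},{"translation": [0,0,0],"rotation": [0,0,0.6],"hand": 0},{"translation": [0,0,0],"rotation": [0,0,0.6],"hand": 0},{"translation": [0,0,0],"rotation": [0,0,0.6],"hand": 0},{"translation": [0,0,0],"rotation": [0,0,0.6],"hand": 0},{"translation": [0,0,0],"rotation": [0,0,0.6],"hand": 0},{"translation": [0,0,0],"rotation": [0,0,0.6],"hand": 0},{"translation": [0,0,0],"rotation": [0,0,0],"hand": 0}])

```text
clock: 14.35
tcp_pos: [496.4, -194.9, 89.2]
ee_rot: [[-0.707, 0.707, 0.001], [0.707, 0.707, -0.0], [-0.001, 0.0, -1.0]]
ft_force: [-0.4, -1.0, 1.9]
finger_gap: 0.176
gripper_force: 59.4
```

```bash
python3 - <<'E'
from h import *
s=state(); print(s["tcp_pos"],s["ft_force"],s["ft_torque"],s["joints"][5],s["finger_gap"])
E
```

```text
[ 496.39904095 -194.946632     89.24028151] [-0.39970411 -0.99640645  1.87322434] [-0.0909227   0.03259754  0.05783987] -66.56901911634203 0.1758507157124824
```

Request:
apply_moves(rows=[{"translation": [0,0,0],"rotation": [0,0,0.6],"hand": 0},{"translation": [0,0,0],"rotation": [0,0,0.6],"hand": 0},{"translation": [0,0,0],"rotation": [0,0,0.6],"hand": 0},{"translation": [0,0,0],"rotation": [0,0,0.6],"hand": 0},{"translation": [0,0,0],"rotation": [0,0,0.6],"hand": 0},{"translation": [0,0,0],"rotation": [0,0,0.6],"hand": 0},{"translation": [0,0,0],"rotation": [0,0,0.6],"hand": 0},{"translation": [0,0,0],"rotation": [0,0,0.6],"hand": 0},{"translation": [0,0,0],"rotation": [0,0,0.6],"hand": 0},{"translation": [0,0,0],"rotation": [0,0,0.4],"hand": 0},{"translation": [0,0,0],"rotation": [0,0,0],"hand": 0},{"translation": [0,0,0],"rotation": [0,0,0],"hand": 0},{"translation": [0,0,0],"rotation": [0,0,0],"hand": 0}])

```text
clock: 15.98
tcp_pos: [496.3, -194.9, 89.2]
ee_rot: [[-0.317, 0.949, 0.0], [0.949, 0.317, -0.0], [-0.0, 0.0, -1.0]]
ft_force: [-0.4, -2.4, 3.7]
finger_gap: 0.178
gripper_force: 59.5
```

```bash
python3 - <<'E'
from h import *
s=state(); c=camera("wrist"); print(s["clock"],s["tcp_pos"],s["ft_force"],s["ft_torque"],s["joint_velocities"].round(2),np.degrees(np.arctan2(s["ee_rot"][1][0],s["ee_rot"][0][0])))
cv2.imwrite("pics/w4.png",cv2.resize(c["color"][100:300,140:400,::-1],(780,600),interpolation=cv2.INTER_CUBIC))
E
```

```text
15.975 [ 496.28904431 -194.93534856   89.16966876] [-0.38083791 -2.42379043  3.66791928] [-0.38409999  0.06630727  0.08316755] [ 0.06  0.09  0.06  0.03 -0.03  0.13] 108.45465140356579
```

View pics/w4.png

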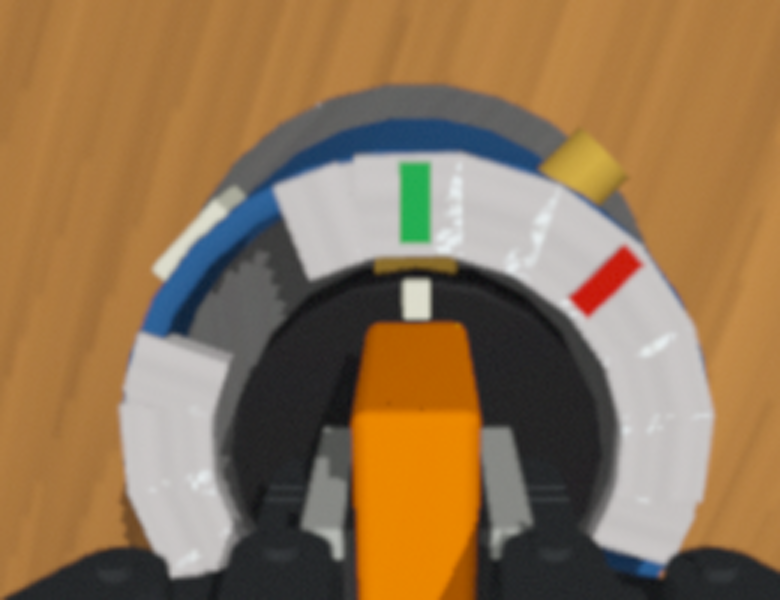

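The white pointer at (416,298) lines up with the green mark at (415,203). The lug is under the lip and the grip is holding.

```bash
python3 -c "
from station import workorder
print(workorder.close_job())"
```

```text
the job is handed in; nothing more can be done
None
```

The cap went fully home through the gaps, was turned clockwise about 45° so its white pointer sits on the green mark, and was handed in still gripped at 59.5 N; the hand-in returned no verdict.

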